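Screw the stopper into a serving canister

TASK

Take the stopper with the straight grip bar out of the sloping stand and set it upright in the mouth of the open steel canister. Turn it backward (anticlockwise seen from above) until it drops into its thread, then screw it clockwise until it is fully home with its flange flush on the rim, and let go. Leave the other stopper and the things around undisturbed.

Things in the scene. Friction and masses are not known exactly. Their poses are not given: they have to be found in the camera images.
- stopper: Screw stopper, grey with a black grip bar, 0.11 to 0.22 kg. Origin: centre of the underside of its flange; z: its axis, out of the top. Flange 84 mm across, z 0 to 6 mm. Plug below it 56 mm across, 30 mm deep, foot chamfered to 46 mm. Three steel pins stand out of the plug, 120 degrees apart, 6 mm thick, tips 34 mm from the axis, centres 14.6 mm below the flange.
- bar (a point): Centre of the stopper's grip bar, 18.5 mm above the stopper's origin along its z: the bar is 56 mm long along x, 14 mm wide along y, 25 mm high along z, standing on the flange's top. Take it with the tool along -z, fingers closing along y.
- mouth (a point): Centre of the open canister's rim, z up. Home: the stopper's origin is here, its z up. Resting on the thread ridges the origin stands 11 to 17 mm above this point; once dropped past the ridges' upper ends, 5 mm above; then 65 to 105 degrees clockwise brings it down to 0, against the stops. It cannot be pushed home unturned; press with only about 3 N while turning.
- canister: Open steel canister, fixed, upright, 86 mm across, 130 mm high. Origin: centre of its underside. Inside the mouth three ridges, 120 degrees apart, fall 6 mm over 75 degrees clockwise, to upright stops (clockwise on top of a ridge jams). Anticlockwise, 85 degrees at most, the pins climb off a ridge's upper end and drop into a gap. Starts unmarked: feel for them. Play round the plug 2 mm.
- stand: Fixed aluminium stand: plate 112 x 250 mm, sloping 30 degrees, lower to the stand's -x. Origin on the table under the plate's centre, z up. Two 78 mm openings, 62 mm either side of the middle along y, 98 mm high; the stoppers lie in them, flange flat on the plate, lower edge against a lip 11 mm high. Draw a stopper out square to the plate, 35 mm or more.
- knob_stopper: The other stopper, to be left in the stand: the same flange and plug, but a round knob 34 mm across and 24 mm high instead of the bar, and no pins. Origin: centre of the flange's underside, z along its axis.
- cup: Bystander: steel cup, 72 mm across, 50 mm high, in the middle in front of the robot. Origin: centre of its underside.
- closed_canister: Bystander: steel canister 86 mm across and 160 mm high, closed with a round-knobbed stopper, behind the stand and the open canister. Origin: centre of its underside.
- spoon: Bystander: steel serving spoon, 260 mm long, lying on the table. Origin: its underside near the middle; x along it.
- sanitiser: Bystander: clear bottle, 66 mm across, 190 mm high. Origin: centre of its underside.
There are look-alikes about, which are no part of the job. What is shaped like the stopper but blue or green is not meant.

How it is judged:
On the way:
1. the stopper has been drawn out of the stand and brought upright, clear above the canister's rim (distance of stopper from where it was at the start of the episode above 0.06 m and angle between stopper's own z axis and vertical below 0.2 rad and z of stopper in the frame of mouth above 0.005 m), for 0.1 s.
At the end, for the whole second after the job is handed in: The stopper is screwed home in the open canister: its flange within 1.5 mm of the rim's height, centred within 4 mm, upright within 0.04 rad, at rest and released (horizontal distance between stopper and mouth below 0.004 m and z of stopper in the frame of mouth between -0.003 and 0.0015 m and angle between stopper's own z axis and vertical below 0.04 rad and linear speed of stopper below 0.02 m/s); the robot touches nothing.
It fails at once if the other stopper is moved by more than 25 mm (distance of knob_stopper from where it was at the start of the episode above 0.025 m).
It fails at once if a bystander (cup, closed canister, spoon or bottle) is moved by more than 25 mm (distance of any of cup, closed_canister, spoon, sanitiser from where it was at the start of the episode above 0.025 m).
It also fails if it takes over 67 s, if anything falls off the work surface, if the arm or the gripper's body presses on something with over 40 N, if the wrist force passes 120 N, or if a joint passes its speed limit or range.

ROBOT

A 6-joint arm with a two-finger parallel gripper is mounted at the origin on the work surface. World frame = base frame: x ahead of the robot, y to its left, z up, the work surface at z = 0. Lengths are in m, angles in rad, forces in N, time in s.
With the tool pointing down it reaches from about 0.325 to 0.775 m from the base axis. Payload 9.3 kg.
Tool frame: the origin (TCP) lies at the very end of the fingers, on their centre line; the grasp point (between the pads) lies 19 mm behind it; z points along the fingers, y is the line along which they close (so a half turn about z gives the same grasp; the last joint's range is limited). The gripper opens to 85 mm and grips with 20 to 120 N. Pads are 22 mm wide; open, the fingers measure 114 mm over their backs; the gripper's body (76 mm by 85 mm) begins 54 mm behind the grasp point. The pads swing forward as they close: fully open they stand 13 mm farther back than shut.
Start: joints at [1.087, 0.259, 0.021, 1.334, 0, 1.418], TCP at [0.179, 0.52, 0.197] pointing down, gripper open.
Joint ranges: [-3.04, 3.04], [-0.91, 1.82], [-1.04, 1.36], [-1.92, 1.95], [-1.52, 1.45], [-3.14, 3.14]. Speed limits (rad/s): [2.22, 2.22, 2.79, 3.14, 3.14, 3.14].

INTERFACE

Orientations are given as a rotation vector (axis times angle).
In Python, from cell import robot, eyes gives the robot as it stands.
- The arm moves only by the tool servo_tool, never from a script. Its argument "steps" is a list of rows, each a list of 2 entries, a list of its own where there are three numbers: the shift along the tool's x, y, z in cm, then the turn, a rotation vector about the tool's x, y, z in rad. A call has 1 to 12 rows; each row shifts and turns the commanded pose from where the row before left it, along the tool's axes as they then stand; what a row does not reach is not made up. A row lasts 1/8 s, in which the tool goes at most 62.5 mm and 10.7 degrees, less where a joint would pass 70% of its speed; a pose out of reach is approached as far as the arm can. A call with a gripper value outside its range is refused whole. "grip" is the finger opening in cm, from 0 to 8.54, set as the call begins (left out, the last holds). The fingers move at their own pace and stop on an object; "newtons" is the grip in N (left out, the last holds). Time passes only in rows, so rows that do not move let the fingers close. It gives the time, the measured TCP pose, the force, the opening and the grip force at its end, in the units of the state.
- robot.get_state(): the state, without advancing time (a new reading comes with each control period).
- eyes.read_camera(name): name is "scene" or "top"; returns (picture, depth): 420x560x3 uint8, blue, green, red; 420x560 float32, m along the optical axis (not along the pixel's ray), 0 where there is no reading.
- eyes.get_calibration(name): a dict with "vertical_fov" (degrees; the focal length in pixels is half the picture's height over the tangent of half this angle, whatever the lens; pixels are square), "cx", "cy" (the principal point, pixels), "position" and "attitude" of the camera in the world. Camera axes: x right, y down, z forward; pixel columns grow to the right and rows downward; lengths in m; the calibration is good to about 2 mm. A picture is of the moment at which its call begins. get_calibration takes no time and is no camera call.
- robot.close_job(): hands the job in; it is judged then, once.
The state is a dict: "time": time; "joints": joint angles; "qvel": joint speeds; "joint_efforts": joint torques, N m; "position": TCP position; "eef_rot": TCP orientation; "wrist_force": force on the tool from outside, world axes, zero at the start; "wrist_torque": the same for the moment, N m; "opening": opening from 0.0 (shut) to 1.0 (fully open); "gripper_force": force on a finger pad.
Only numpy, scipy, OpenCV 4.12 (cv2) and the standard library are available. Lean on these libraries where they do the work, as an engineer would, in place of code of your own. Each camera call takes 0.05 s, during which the arm holds its last target. There are 200 camera calls.

## Working session

There is one attempt and no reset: what is moved stays moved. The work goes in short steps, Python scripts to look and compute and a tool call to move; the robot and the scene stay as the last step left them, time stands still between calls to the robot, and variables do not carry over. Pictures are saved under pics/ and viewed, at most 13 in all, crops included, and the job is handed in when it is done.

Besides the shell and the picture viewer there is one more tool, called after "Emit:" as name([rows], argument=value, ...), one row to a line, values as JSON. servo_tool: Moves the arm, as the interface text tells. Its arguments: {"type":"object","properties":{"steps":{"type":"array"},"grip":{"type":"number"},"newtons":{"type":"number"}},"required":["steps"]}

```bash
mkdir -p pics; ls; cat > h.py <<'E'
import numpy as np, cv2
from scipy.spatial.transform import Rotation as R
from cell import robot, eyes
def cal(n):
    c=eyes.get_calibration(n); return c
def grab(n,tag):
    p,d=eyes.read_camera(n); cv2.imwrite(f'pics/{tag}.png',p); np.save(f'pics/{tag}.npy',d); return p,d
E
python3 - <<'E'
from h import *
for n in('scene','top'):
    print(eyes.get_calibration(n)); p,d=grab(n,n+'0'); print((d==0).mean())
s=robot.get_state(); print(s)
E
```

```text
pics
{'vertical_fov': 56.89625496852291, 'cx': 277.94397593102, 'cy': 206.23368452834356, 'position': array([1.2176156 , 0.04510546, 0.84813513]), 'attitude': array([-1.77360701, -1.82512419,  0.67503983])}
0.0040391156462585035
{'vertical_fov': 54.01083043885104, 'cx': 285.27035630587346, 'cy': 211.4938862169654, 'position': array([0.32478249, 0.05605357, 1.09305611]), 'attitude': array([-2.09921165,  2.08893353, -0.24775682])}
0.003920068027210884
{'time': 0.1, 'joints': array([ 1.08739777e+00,  2.59176937e-01,  2.08544372e-02,  1.33368914e+00,
       -1.13596487e-05,  1.41818001e+00]), 'qvel': array([ 0.00164951, -0.00205559,  0.00173188, -0.00125366, -0.00044604,
        0.00345009]), 'joint_efforts': array([ 4.98221285e-03, -5.56694162e+01,  3.45069873e+01,  1.17071971e-02,
       -1.52283683e-04, -5.93917875e-06]), 'position': array([0.17851685, 0.51992987, 0.19641095]), 'eef_rot': array([-5.17165041e-01, -3.09835791e+00,  1.81865924e-03]), 'wrist_force': array([-0.14510351,  0.35708097, -0.06147068]), 'wrist_torque': array([-0.02679051, -0.06898205,  0.03888936]), 'gripper_force': 0.0, 'opening': 0.9938320920650482}
```

View pics/scene0.png

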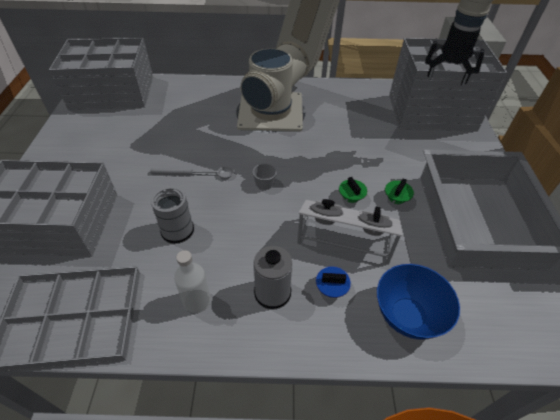

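View pics/top0.png

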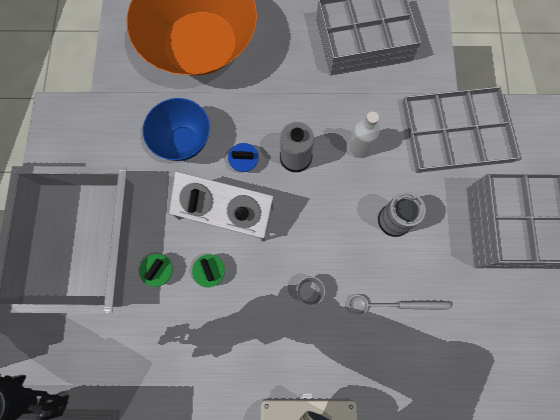

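Scene view: the bar stopper is at about (377,218), the knob stopper at (327,208), and the open canister's mouth at (172,203). Top view: the bar stopper is at (194,200), the knob at (242,213), and the open canister's mouth at (408,209). The blue and green ones are look-alikes.

```bash
cat >> h.py <<'E'
def cloud(n,d):
    c=eyes.get_calibration(n); h,w=d.shape; f=h/2/np.tan(np.radians(c['vertical_fov'])/2)
    v,u=np.mgrid[:h,:w]; P=np.stack([(u-c['cx'])/f*d,(v-c['cy'])/f*d,d],-1)
    W=P@R.from_rotvec(c['attitude']).as_matrix().T+c['position']; W[d==0]=np.nan; return W
def circ(p):
    A=np.c_[2*p[:,:2],np.ones(len(p))]; s=np.linalg.lstsq(A,(p[:,:2]**2).sum(1),rcond=None)[0]
    return s[:2],np.sqrt(s[2]+s[0]**2+s[1]**2)
E
python3 - <<'E'
from h import *
for n in('top','scene'):
    p=cv2.imread(f'pics/{n}0.png'); d=np.load(f'pics/{n}0.npy'); W=cloud(n,d)
    a=(slice(160,245),slice(165,280)) if n=='top' else (slice(180,270),slice(290,410))
    crop=cv2.resize(p[a],None,fx=5,fy=5,interpolation=cv2.INTER_CUBIC); cv2.imwrite(f'pics/{n}_st.png',crop)
    print(n,'table z',np.nanmedian(W[300:330,330:345,2]) if n=='top' else np.nanmedian(W[300:330,370:376,2]))
    Q=W[a].reshape(-1,3); c=p[a].reshape(-1,3).mean(1)
    m=(c>150)&(Q[:,2]>.05)&(Q[:,2]<.15); q=Q[m]
    for i in range(5):
        A=np.c_[q[:,:2],np.ones(len(q))]; s=np.linalg.lstsq(A,q[:,2],rcond=None)[0]; r=q[:,2]-A@s; q=q[abs(r)<max(.003,2*r.std()) ]
    nn=np.array([-s[0],-s[1],1]);nn/=np.linalg.norm(nn)
    print('plate',len(q),q.mean(0),'normal',nn,'tilt',np.degrees(np.arccos(nn[2])),'az',np.degrees(np.arctan2(nn[1],nn[0])),r.std())
    q0=q.mean(0)
    # heights over plate
    H=(Q-q0)@nn
    for name,lo,hi in(('bartop',.026,.036),('flange',.004,.009)):
        mm=(H>lo)&(H<hi)&(c<120); print(name,mm.sum(),np.nanmean(Q[mm],0))
    # canister rim
    b=(slice(180,245),slice(370,435)) if n=='top' else (slice(180,245),slice(145,200))
    Q=W[b].reshape(-1,3); m=(Q[:,2]>.124)&(Q[:,2]<.136); q=Q[m]; print('rim n',len(q),circ(q),q[:,2].mean())
    h=cv2.convexHull((q[:,:2]*1e4).astype(np.float32))
    print('minenclosing',cv2.minEnclosingCircle(h))
E
```

```text
top table z 0.0004589087892201693
plate 2059 [0.58651171 0.22115766 0.10161633] normal [-0.4852174   0.12557769  0.86532902] tilt 30.0797032261996 az 165.48982524695296 0.0016584131208690499
bartop 242 [0.57021936 0.23175782 0.12502609]
flange 1112 [0.58089061 0.21926879 0.10601116]
rim n 447 (array([ 0.56646137, -0.23516127]), np.float64(0.03775799256814883)) 0.12928346157908538
minenclosing ((5665.68212890625, -2357.051025390625), 431.99615478515625)
scene table z 0.001078428100455997
plate 0 [nan nan nan] normal [-0. -0.  1.] tilt 0.0 az -180.0 nan
bartop 0 [nan nan nan]
flange 0 [nan nan nan]
rim n 383 (array([ 0.57085527, -0.23562913]), np.float64(0.037975640561713236)) 0.12859625109004322
minenclosing ((5695.2431640625, -2346.590087890625), 447.19622802734375)
  ret = _var(a, axis=axis, dtype=dtype, out=out, ddof=ddof,
  arrmean = um.true_divide(arrmean, div, out=arrmean,
  ret = ret.dtype.type(ret / rcount)
<stdin>:12: RuntimeWarning: Mean of empty slice.
  ret = um.true_divide(
<stdin>:13: RuntimeWarning: Mean of empty slice.
<stdin>:17: RuntimeWarning: Mean of empty slice
```

View pics/top_st.png

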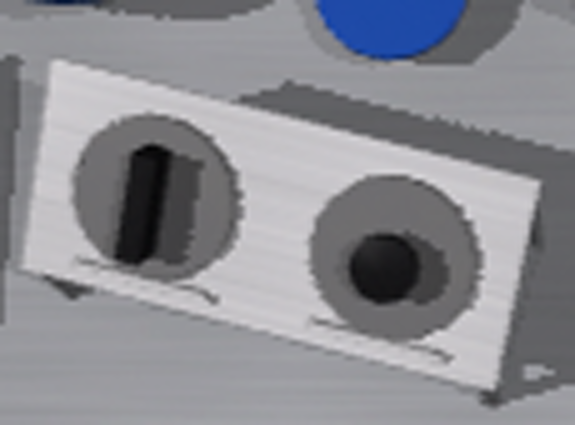

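```bash
python3 - <<'E' 2>/dev/null
from h import *
n0=np.array([-0.4852174,0.12557769,0.86532902]); az=np.radians(165.5)
ex=np.array([-np.cos(az),-np.sin(az),0]); 
for n in('top','scene'):
    p=cv2.imread(f'pics/{n}0.png'); d=np.load(f'pics/{n}0.npy'); W=cloud(n,d)
    a=(slice(160,245),slice(165,280)) if n=='top' else (slice(185,265),slice(290,410))
    Q=W[a].reshape(-1,3); c=p[a].reshape(-1,3).max(1)
    b=(abs(Q[:,0]-.59)<.12)&(Q[:,2]>.04)&(abs(Q[:,1]-.22)<.15)
    q=Q[b&(c>(150 if n=='top' else 130))]
    for i in range(8):
        A=np.c_[q[:,:2],np.ones(len(q))]; s=np.linalg.lstsq(A,q[:,2],rcond=None)[0]; r=q[:,2]-A@s; q=q[abs(r)<max(.002,2*r.std())]
    nn=np.array([-s[0],-s[1],1]);nn/=np.linalg.norm(nn); q0=q.mean(0)
    print(n,len(q),nn,'tilt',np.degrees(np.arccos(nn[2])),'az',np.degrees(np.arctan2(nn[1],nn[0])),'res',r.std(),'z at (.5865,.2212)',s@[.5865,.2212,1])
    up=np.array([0,0,1]); ey=np.cross(nn,ex);ey/=np.linalg.norm(ey); exx=np.cross(ey,nn)
    o=np.array([.5865,.2212,s@[.5865,.2212,1]])
    H=(Q-o)@nn; U=np.c_[(Q-o)@exx,(Q-o)@ey]
    for nm,sg in(('bar',1),('knob',-1)):
        side=(U[:,1]*sg>.015)&(U[:,1]*sg<.115)&(abs(U[:,0])<.055)
        t=side&(c<60)&(H>.027)&(H<.035)
        rect=cv2.minAreaRect((U[t]*1e3).astype(np.float32)); print(nm,'top',t.sum(),'H',H[t].mean(),rect,'mean',U[t].mean(0))
        fl=side&(c<120)&(c>40)&(H>.003)&(H<.009)
        print('  flange enc',fl.sum(),cv2.minEnclosingCircle((U[fl]*1e3).astype(np.float32)),'H',np.median(H[fl]))
        u=U[t].mean(0); w=o+u[0]*exx+u[1]*ey+.031*nn; print('  bar top centre world',w)
        if sg==1: 
            l=np.linalg.svd(U[t]-u)[2][0]; l3=l[0]*exx+l[1]*ey; print('  bar dir',l,l3)
    cr=p[(slice(190,240),slice(350,420))] if n=='scene' else p[175:245,370:440]
    cv2.imwrite(f'pics/{n}_c.png',cv2.resize(p[180:250,140:420] if n=='scene' else cr,None,fx=2.8 if n=='scene' else 6,fy=2.8 if n=='scene' else 6,interpolation=cv2.INTER_CUBIC))
E
```

```text
top 2032 [-0.48514277  0.12563391  0.8653627 ] tilt 30.075852835396233 az 165.48146415048873 res 0.0016137562727343642 z at (.5865,.2212) 0.10162348056279838
bar top 126 H 0.030651690661617884 ((-4.619846343994141, 62.10865783691406), (14.486351013183594, 56.77695846557617), 89.99317169189453) mean [-0.00313129  0.061734  ]
  flange enc 577 ((-11.043160438537598, 57.20070266723633), 48.68607711791992) H 0.006141022619345626
  bar top centre world [0.58429407 0.28554045 0.12686892]
  bar dir [-0.99984235  0.01775599] [-0.83324456  0.2337349  -0.50107036]
knob top 86 H 0.028643281706953 ((-5.153100967407227, -61.76166534423828), (26.684934616088867, 32.39927673339844), 33.52743148803711) mean [-0.00450603 -0.06063098]
  flange enc 627 ((-9.81125259399414, -62.81654739379883), 47.794647216796875) H 0.006046826989951978
  bar top centre world [0.55250454 0.16737082 0.12620291]
scene 655 [-0.48598541  0.12307594  0.86525747] tilt 30.08788201445992 az 165.78861794403863 res 0.0006508812879749429 z at (.5865,.2212) 0.10115297271151008
bar top 41 H 0.030296040125864603 ((-2.3193187713623047, 61.28000259399414), (55.58163833618164, 11.866061210632324), 0.134507417678833) mean [0.00318227 0.06204787]
  flange enc 294 ((-8.835844993591309, 64.52164459228516), 50.20082092285156) H 0.00595316247637469
  bar top centre world [0.58963455 0.28439267 0.12975238]
  bar dir [ 0.9996014  -0.02823175] [ 0.82993181 -0.24530611  0.50103703]
knob top 21 H 0.028085714710143175 ((-1.5659666061401367, -63.06189727783203), (18.17104148864746, 20.266916275024414), 5.490004539489746) mean [ 0.00088055 -0.06211549]
  flange enc 274 ((-9.091410636901855, -57.30117416381836), 51.195674896240234) H 0.005940914893602919
  bar top centre world [0.55661936 0.16468663 0.1282361 ]
```

View pics/top_c.png

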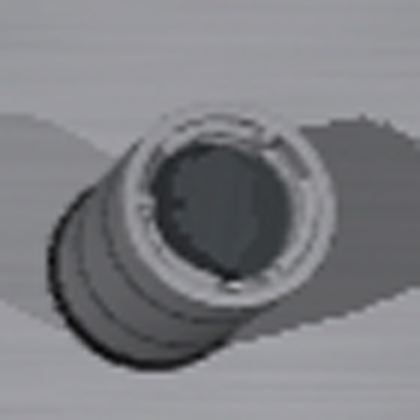

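The crop shows the open mouth with ridges and pins' gaps inside; rim centre about (230,205) in the crop, i.e. about (408,209) in the full picture.

```bash
cat >> h.py <<'E'
n_=np.array([-.4843,.1243,.866]); ey_=np.array([.2487,.9686,0]); O_=np.array([.599,.2821,.0996]); M_=np.array([.568,-.235,.130])
RG=np.stack([np.cross(ey_,-n_),ey_,-n_],1)
def down(deg): # tool down, y axis at azimuth deg
    a=np.radians(deg); y=np.array([np.cos(a),np.sin(a),0]); z=np.array([0,0,-1.]); return np.stack([np.cross(y,z),y,z],1)
def plan(p1,R1,N):
    s=robot.get_state(); p=s['position']; r=R.from_rotvec(s['eef_rot']); r1=R.from_matrix(R1)
    w=(r.inv()*r1).as_rotvec()/N; d=(p1-p)/N; rows=[]
    for i in range(N):
        rows.append([[round(float(x),2) for x in r.inv().apply(d)*100],[round(float(x),3) for x in w]]); r=r*R.from_rotvec(w)
    print('t',s['time'],'pos',p.round(4),'F',s['wrist_force'].round(1),'j',s['joints'].round(2)); print('dist mm',1000*np.linalg.norm(d)*N,'ang',np.degrees(np.linalg.norm(w)*N)); 
    for q in rows: print(str(q)+',')
E
python3 - <<'E'
from h import *
W=cloud('top',np.load('pics/top0.npy')).reshape(-1,3)
m=(W[:,0]>.1)&(W[:,0]<.5)&(W[:,1]>.15)&(W[:,1]<.48); print('max z on way',np.nanmax(W[m,2]))
m=(W[:,0]>.15)&(W[:,0]<.7)&(W[:,1]>.35)&(W[:,1]<.7)&(W[:,2]<.17); print(np.nanpercentile(W[m,2],99.5))
plan(O_+.075*n_,RG,10)
E
```

```text
max z on way 0.35106153068240076
0.10500431348801759
t 0.1 pos [0.1785 0.5199 0.1964] F [-0.1  0.4 -0.1] j [ 1.09  0.26  0.02  1.33 -0.    1.42]
dist mm 448.11844852767206 ang 30.348796060974916
[[-4.38, -0.91, 0.32], [-0.002, -0.052, -0.008]],
[[-4.35, -0.95, 0.55], [-0.002, -0.052, -0.008]],
[[-4.3, -0.98, 0.77], [-0.002, -0.052, -0.008]],
[[-4.25, -1.02, 0.99], [-0.002, -0.052, -0.008]],
[[-4.18, -1.05, 1.21], [-0.002, -0.052, -0.008]],
[[-4.11, -1.09, 1.42], [-0.002, -0.052, -0.008]],
[[-4.02, -1.12, 1.64], [-0.002, -0.052, -0.008]],
[[-3.92, -1.16, 1.84], [-0.002, -0.052, -0.008]],
[[-3.81, -1.19, 2.04], [-0.002, -0.052, -0.008]],
[[-3.69, -1.22, 2.23], [-0.002, -0.052, -0.008]],
```

Emit:
servo_tool([
  [[-4.4,-0.9,0.3],[0,-0.052,-0.008]],
  [[-4.35,-0.95,0.55],[0,-0.052,-0.008]],
  [[-4.3,-1,0.8],[0,-0.052,-0.008]],
  [[-4.25,-1,1],[0,-0.052,-0.008]],
  [[-4.2,-1.05,1.2],[0,-0.052,-0.008]],
  [[-4.1,-1.1,1.4],[0,-0.052,-0.008]],
  [[-4,-1.1,1.6],[0,-0.052,-0.008]],
  [[-3.9,-1.15,1.85],[0,-0.052,-0.008]],
  [[-3.8,-1.2,2],[0,-0.052,-0.008]],
  [[-3.7,-1.2,2.2],[0,-0.052,-0.008]],
  [[0,0,0],[0,0,0]],
  [[0,0,0],[0,0,0]],
], grip=5)

```text
time: 1.6
position: [0.5619, 0.2918, 0.166]
eef_rot: [0.327, 2.607, -0.115]
wrist_force: [-0.7, 0.1, -0.2]
opening: 0.586
gripper_force: 0.0
```

```bash
python3 - <<'E'
from h import *
plan(O_+.030*n_,RG,3)
p,d=grab('top','top1');p2,_=grab('scene','scene1')
cv2.imwrite('pics/pre.png',np.hstack([cv2.resize(p[140:260,140:300],None,fx=2.5,fy=2.5),cv2.resize(p2[140:260,290:440],None,fx=2.5,fy=2.5)]))
E
```

```text
t 1.6 pos [0.5619 0.2918 0.166 ] F [-0.7  0.1 -0.2] j [ 0.54  0.2  -0.27  0.73 -0.37  0.72]
dist mm 46.694135450797646 ang 1.2372042631683227
[[-0.01, 0.03, 1.56], [-0.007, -0.002, 0.002]],
[[-0.01, 0.02, 1.56], [-0.007, -0.002, 0.002]],
[[-0.0, 0.01, 1.56], [-0.007, -0.002, 0.002]],
```

View pics/pre.png

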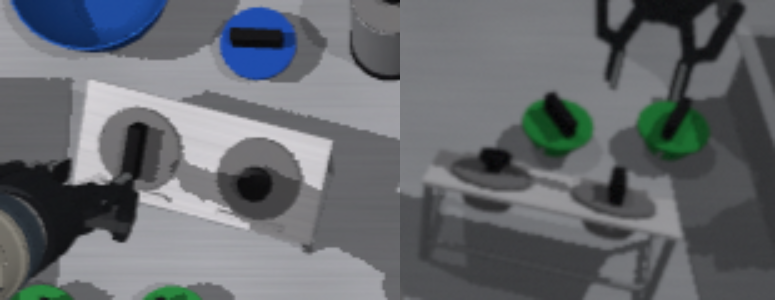

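Left: fingertips at about crop (120,215), bar at (138,150). Right: fingers at (615,75) and (685,85), bar at (617,187). They look farther from the bar than computed; I'll check by projecting points.

```bash
cat >> h.py <<'E'
def proj(n,X):
    c=eyes.get_calibration(n); f=210/np.tan(np.radians(c['vertical_fov'])/2)
    Y=R.from_rotvec(c['attitude']).inv().apply(np.atleast_2d(X)-c['position']); return (Y[:,:2]/Y[:,2:]*f+[c['cx'],c['cy']]).round(1)
E
python3 - <<'E'
from h import *
s=robot.get_state(); print(s['position'],s['time'],s['joints'],s['eef_rot'])
r=R.from_rotvec(s['eef_rot']).as_matrix()
for n in('top','scene'):
    print(n,'tcp,back60,barTop,mouth',proj(n,[s['position'],s['position']-.06*r[:,2],s['position']-.1*r[:,2],O_+.031*n_,M_]).tolist())
    p=cv2.imread(f'pics/{n}1.png'); d=np.load('pics/top1.npy') if n=='top' else None
    if d is not None:
        W=cloud(n,d); 
        for u,v in((194,222),(190,228),(180,225),(188,235)): print(u,v,W[v,u])
E
```

```text
[0.56181411 0.29242677 0.16647337] 1.7 [ 0.53760337  0.19943761 -0.26914563  0.73258601 -0.37373588  0.7151812 ] [ 0.32520949  2.60663217 -0.11441861]
top tcp,back60,barTop,mouth [[184.8, 205.9], [174.4, 212.6], [166.7, 217.6], [191.9, 201.2], [407.4, 208.2]]
194 222 [0.50261353 0.24625214 0.2644924 ]
190 228 [0.48419881 0.24679497 0.2935782 ]
180 225 [0.49798552 0.27696073 0.25575453]
188 235 [0.47156795 0.25181653 0.28566788]
scene tcp,back60,barTop,mouth [[381.8, 192.0], [388.3, 168.4], [392.7, 152.0], [377.1, 209.6], [168.0, 198.2]]
```

```bash
python3 - <<'E'
from h import *
p,d=grab('scene','scene2'); W=cloud('scene',d)
s=robot.get_state(); r=R.from_rotvec(s['eef_rot']).as_matrix()
Q=(W-s['position'])@r
m=(abs(Q[...,0])<.03)&(abs(Q[...,1])<.06)&(Q[...,2]>-.1)&(Q[...,2]<.03)
for z in np.arange(-.1,.03,.01):
    k=m&(Q[...,2]>=z)&(Q[...,2]<z+.01); print(round(z,2),k.sum(),Q[k][:,1].min().round(3) if k.any() else'',Q[k][:,1].max().round(3) if k.any() else'')
c=cv2.resize(p[130:230,320:430],None,fx=6,fy=6,interpolation=cv2.INTER_CUBIC)
for i,k in enumerate((0,.02,.06)):
    u,v=(proj('scene',s['position']-k*r[:,2])[0]-[320,130])*6; cv2.circle(c,(int(u),int(v)),5,(0,0,255),-1)
cv2.imwrite('pics/sc2.png',c)
E
```

```text
-0.1 121 -0.058 0.059
-0.09 111 -0.055 0.056
-0.08 55 -0.041 0.043
-0.07 57 -0.039 0.038
-0.06 53 -0.039 0.038
-0.05 44 -0.039 0.037
-0.04 5 -0.031 0.028
-0.03 0  
-0.02 0  
-0.01 0  
-0.0 0  
0.01 0  
0.02 0
```

View pics/sc2.png

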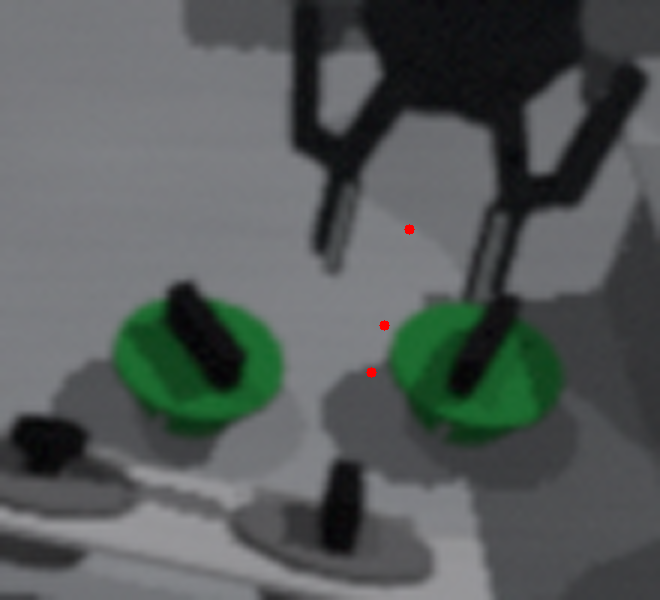

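```bash
python3 - <<'E'
from h import *
s=robot.get_state()
p1,r1=s['position'],R.from_rotvec(s['eef_rot']).as_matrix()
p0,r0=np.array([.1785,.5199,.1964]),R.from_rotvec([-.51717,-3.09836,.0018]).as_matrix()
grab('top','top2')
for n in('scene','top'):
  for tag,p,r in(('0',p0,r0),('2',p1,r1)):
    W=cloud(n,np.load(f'pics/{n}{tag}.npy')); Q=(W-p)@r; g=cv2.imread(f'pics/{n}{tag}.png').max(2)
    m=(abs(Q[...,0])<.08)&(abs(Q[...,1])<.075)&(Q[...,2]>-.16)&(Q[...,2]<.03)&(W[...,2]>.15)
    print(n,tag,'tip z percentiles',np.percentile(Q[m][:,2],[95,98,100]).round(3) if m.any() else 0, proj(n,p))
    for z in np.arange(-.15,.03,.015):
        k=m&(Q[...,2]>=z)&(Q[...,2]<z+.015)
        if k.sum()>3: print('  z',round(z,3),k.sum(),'x',np.percentile(Q[k][:,0],[5,95]).round(3),'y',np.percentile(Q[k][:,1],[2,98]).round(3))
E
```

```text
scene 0 tip z percentiles [0.011 0.022 0.03 ] [[439.7  95.3]]
  z -0.15 314 x [-0.02  -0.002] y [-0.068  0.066]
  z -0.135 205 x [-0.021 -0.007] y [-0.071  0.068]
  z -0.12 220 x [-0.019  0.011] y [-0.072  0.07 ]
  z -0.105 155 x [-0.016  0.007] y [-0.072  0.071]
  z -0.09 54 x [-0.014  0.003] y [-0.056  0.06 ]
  z -0.075 59 x [-0.015  0.   ] y [-0.056  0.055]
  z -0.06 25 x [-0.014  0.001] y [-0.054  0.053]
  z -0.045 10 x [0.064 0.078] y [-0.074 -0.04 ]
  z -0.03 38 x [0.068 0.079] y [-0.074 -0.026]
  z -0.015 37 x [0.066 0.079] y [-0.074 -0.033]
  z -0.0 53 x [0.066 0.08 ] y [-0.073 -0.035]
  z 0.015 55 x [0.067 0.08 ] y [-0.074 -0.032]
scene 2 tip z percentiles [-0.055 -0.047 -0.039] [[381.9 192. ]]
  z -0.15 343 x [-0.02  -0.004] y [-0.063  0.062]
  z -0.135 325 x [-0.021 -0.005] y [-0.064  0.064]
  z -0.12 240 x [-0.019 -0.001] y [-0.06   0.061]
  z -0.105 176 x [-0.018  0.007] y [-0.057  0.057]
  z -0.09 138 x [-0.015 -0.004] y [-0.053  0.053]
  z -0.075 85 x [-0.013  0.   ] y [-0.038  0.038]
  z -0.06 80 x [-0.013 -0.001] y [-0.039  0.037]
  z -0.045 22 x [-0.013  0.002] y [-
[... 188 characters left out ...]
185 x [-0.017  0.009] y [-0.073 -0.028]
  z -0.105 132 x [-0.014  0.006] y [-0.073  0.062]
  z -0.09 28 x [-0.012 -0.007] y [-0.055  0.05 ]
  z -0.075 72 x [-0.012 -0.003] y [-0.056  0.049]
  z -0.06 44 x [-0.011  0.003] y [-0.054  0.046]
top 2 tip z percentiles [-0.051 -0.045 -0.038] [[184.7 205.9]]
  z -0.15 229 x [-0.015  0.008] y [-0.067  0.065]
  z -0.135 106 x [-0.02   0.004] y [-0.067  0.063]
  z -0.12 108 x [-0.018  0.002] y [-0.063  0.061]
  z -0.105 98 x [-0.014  0.007] y [-0.059  0.056]
  z -0.09 73 x [-0.014  0.004] y [-0.056  0.05 ]
  z -0.075 43 x [-0.012  0.   ] y [-0.039  0.03 ]
  z -0.06 53 x [-0.012  0.006] y [-0.039  0.037]
  z -0.045 17 x [-0.011  0.008] y [-0.032  0.026]
```

Both cameras agree, before and after the move, that the real fingertips end about 38 mm short of the reported TCP (at 5 cm opening). I'll trust the images and approach accordingly.

```bash
python3 - <<'E'
from h import *
plan(O_-.023*n_,RG,8)
E
```

```text
t 1.8 pos [0.5619 0.2925 0.1666] F [-0.  -0.6  0.6] j [ 0.54  0.2  -0.27  0.73 -0.37  0.71]
dist mm 100.2846173573067 ang 1.1775714582176688
[[-0.0, 0.01, 1.25], [-0.002, -0.001, 0.001]],
[[-0.0, 0.01, 1.25], [-0.002, -0.001, 0.001]],
[[-0.0, 0.01, 1.25], [-0.002, -0.001, 0.001]],
[[-0.0, 0.0, 1.25], [-0.002, -0.001, 0.001]],
[[-0.0, 0.0, 1.25], [-0.002, -0.001, 0.001]],
[[-0.0, -0.0, 1.25], [-0.002, -0.001, 0.001]],
[[0.0, -0.01, 1.25], [-0.002, -0.001, 0.001]],
[[0.0, -0.01, 1.25], [-0.002, -0.001, 0.001]],
```

Emit:
servo_tool([
  [[0,0,1.5],[-0.003,0,0]],
  [[0,0,1.5],[-0.003,0,0]],
  [[0,0,1.5],[-0.003,0,0]],
  [[0,0,1.5],[-0.003,0,0]],
  [[0,0,1.5],[-0.003,0,0]],
  [[0,0,1.2],[-0.003,0,0]],
  [[0,0,0],[0,0,0]],
])

```text
time: 2.68
position: [0.6038, 0.2795, 0.0895]
eef_rot: [0.32, 2.607, -0.093]
wrist_force: [0.0, -0.2, 0.1]
opening: 0.581
gripper_force: 0.0
```

```bash
python3 - <<'E'
from h import *
plan(O_-.023*n_,RG,1)
p,d=grab('top','top3');p2,d2=grab('scene','scene3')
s=robot.get_state(); r=R.from_rotvec(s['eef_rot']).as_matrix()
for n,dd in(('top',d),('scene',d2)):
    Q=(cloud(n,dd)-O_)@np.stack([-RG[:,0],RG[:,1],n_],1); g=cv2.imread(f'pics/{n}3.png').max(2)
    for lo in np.arange(.0,.04,.006):
        k=(Q[...,2]>lo)&(Q[...,2]<lo+.006)&(abs(Q[...,1])<.06)&(abs(Q[...,0])<.035)&(g<75); y=Q[k][:,1]
        print(n,round(lo,3),k.sum(),np.histogram(y*1000,bins=range(-50,51,10))[0])
cv2.imwrite('pics/pre3.png',np.hstack([cv2.resize(p[160:240,160:260],(500,400)),cv2.resize(p2[170:240,340:410],(300,300)).copy()if 0 else cv2.resize(p2[170:240,350:402],(298,400))]))
E
```

```text
t 2.675 pos [0.6038 0.2795 0.0895] F [ 0.  -0.2  0.1] j [ 0.47  0.29 -0.36  0.52 -0.34  0.65]
dist mm 11.718317422637787 ang 0.5527680963092587
[[-0.05, 0.13, 1.16], [-0.002, -0.006, 0.008]],
top 0.0 38 [ 0  7  2 14 10  0  4  1  0  0]
top 0.006 67 [ 0 14  4 22 19  1  7  0  0  0]
top 0.012 13 [ 0  0  0  0 10  3  0  0  0  0]
top 0.018 12 [ 0  0  0  0 10  2  0  0  0  0]
top 0.024 28 [ 0  0  0  0 13 14  0  1  0  0]
top 0.03 64 [ 0  1  0  0 31 24  0  8  0  0]
top 0.036 13 [0 4 2 0 0 0 0 7 0 0]
scene 0.0 61 [ 0 16 16 16  7  0  6  0  0  0]
scene 0.006 49 [ 0  0  6 13 13  6 11  0  0  0]
scene 0.012 20 [ 0  0  0  0 12  8  0  0  0  0]
scene 0.018 15 [0 0 0 0 8 7 0 0 0 0]
scene 0.024 22 [ 0  0  0  0 11 11  0  0  0  0]
scene 0.03 34 [ 0  0  0  0 18 13  0  3  0  0]
scene 0.036 21 [0 8 0 0 0 0 0 7 6 0]
```

View pics/pre3.png

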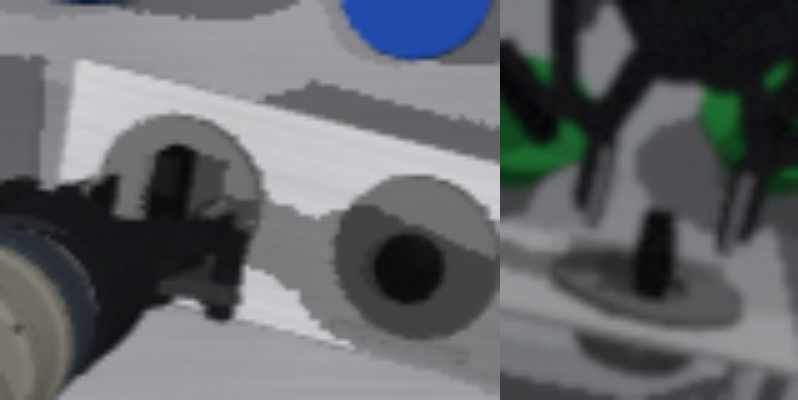

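The fingertips straddle the bar, still near its top (right picture: tips at (590,215) and (735,240), bar top (655,215)). About 19 mm further to go.

Emit:
servo_tool([
  [[0,0.1,0.6],[0,0,0.008]],
  [[0,0,0.6],[0,0,0]],
  [[0,0,0.6],[0,0,0]],
  [[0,0,0],[0,0,0]],
])

```text
time: 3.28
position: [0.6127, 0.2786, 0.0745]
eef_rot: [0.33, 2.605, -0.09]
wrist_force: [0.2, -0.7, 0.1]
opening: 0.586
gripper_force: 0.0
```

Emit:
servo_tool([
  [[0,0,0],[0,0,0]],
  [[0,0,0],[0,0,0]],
  [[0,0,0],[0,0,0]],
  [[0,0,0],[0,0,0]],
  [[0,0,0],[0,0,0]],
  [[0,0,0],[0,0,0]],
], grip=1, newtons=60)

```text
time: 4.03
position: [0.6128, 0.2789, 0.0755]
eef_rot: [0.33, 2.604, -0.088]
wrist_force: [-4.8, 0.3, 5.3]
opening: 0.152
gripper_force: 59.5
```

```bash
python3 - <<'E'
from h import *
s=robot.get_state();print({k:s[k] for k in('opening','gripper_force','wrist_force','wrist_torque')})
r=R.from_rotvec(s['eef_rot']).as_matrix();print('O in tool mm',(O_-s['position'])@r*1000,'needed axes err deg',np.degrees(np.arccos(r[:,2]@-n_)))
E
```

```text
{'opening': 0.15234412989559976, 'gripper_force': 59.494813084602356, 'wrist_force': array([-4.83164001,  0.33877744,  5.33778485]), 'wrist_torque': array([ 0.0903687 ,  0.71136295, -0.11150728])}
O in tool mm [  0.30691953  -0.35412975 -27.91759712] needed axes err deg 0.4541029050771523
```

Gripped (opening ≈ 13–14 mm). Draw out square to the plate.

Emit:
servo_tool([
  [[0,0,-0.3],[0,0,0]],
  [[0,0,-0.7],[0,0,0]],
  [[0,0,-1],[0,0,0]],
  [[0,0,-1],[0,0,0]],
  [[0,0,-1.2],[0,0,0]],
  [[0,0,-1.5],[0,0,0]],
  [[0,0,-2],[0,0,0]],
  [[0,0,-2],[0,0,0]],
  [[0,0,0],[0,0,0]],
])

```text
time: 5.15
position: [0.5663, 0.2916, 0.1616]
eef_rot: [0.33, 2.602, -0.086]
wrist_force: [0.6, -0.1, -1.9]
opening: 0.151
gripper_force: 58.8
```

```bash
python3 - <<'E'
from h import *
# first leg: raise to z .33 upright above half way
# stopper origin sits 28 mm behind TCP => stopper-origin height = TCP z + .028
plan(np.array([.52,.10,.24]),down(75.6),10)
E
```

```text
t 5.15 pos [0.5663 0.2916 0.1616] F [ 0.6 -0.1 -1.9] j [ 0.52  0.2  -0.29  0.69 -0.36  0.71]
dist mm 212.15429037479308 ang 29.895266004769095
[[-0.42, -1.97, -0.67], [0.0, 0.052, -0.0]],
[[-0.38, -1.97, -0.69], [0.0, 0.052, -0.0]],
[[-0.35, -1.97, -0.71], [0.0, 0.052, -0.0]],
[[-0.31, -1.97, -0.72], [0.0, 0.052, -0.0]],
[[-0.27, -1.97, -0.74], [0.0, 0.052, -0.0]],
[[-0.23, -1.97, -0.75], [0.0, 0.052, -0.0]],
[[-0.19, -1.97, -0.76], [0.0, 0.052, -0.0]],
[[-0.15, -1.97, -0.77], [0.0, 0.052, -0.0]],
[[-0.11, -1.97, -0.78], [0.0, 0.052, -0.0]],
[[-0.07, -1.97, -0.78], [0.0, 0.052, -0.0]],
```

Emit:
servo_tool([
  [[-1,0,-2],[0,0,0]],
  [[-0.4,-2,-0.6],[0,0.052,0]],
  [[-0.4,-2,-0.6],[0,0.052,0]],
  [[-0.3,-2,-0.7],[0,0.052,0]],
  [[-0.3,-2,-0.7],[0,0.052,0]],
  [[-0.2,-2,-0.6],[0,0.052,0]],
  [[-0.2,-2,-0.6],[0,0.052,0]],
  [[-0.1,-2,-0.5],[0,0.052,0]],
  [[-0.1,-2,-0.5],[0,0.052,0]],
  [[0,-2,0],[0,0.052,0]],
  [[0,-2,0],[0,0.052,0]],
  [[0,0,0],[0,0,0]],
])

```text
time: 6.65
position: [0.5179, 0.0956, 0.2333]
eef_rot: [-0.399, -3.114, 0.002]
wrist_force: [1.1, 0.1, -2.2]
opening: 0.151
gripper_force: 58.8
```

```bash
python3 - <<'E'
from h import *
plan(np.array([.568,-.235,.20]),down(75.6),12)
E
```

```text
t 6.65 pos [0.5179 0.0956 0.2333] F [ 1.1  0.1 -2.2] j [ 0.02  0.21  0.05  1.41 -0.    0.28]
dist mm 336.0647221510361 ang 0.2329898581561999
[[-1.1, -2.56, 0.28], [-0.0, -0.0, -0.0]],
[[-1.1, -2.56, 0.28], [-0.0, -0.0, -0.0]],
[[-1.1, -2.56, 0.28], [-0.0, -0.0, -0.0]],
[[-1.1, -2.56, 0.28], [-0.0, -0.0, -0.0]],
[[-1.1, -2.56, 0.28], [-0.0, -0.0, -0.0]],
[[-1.1, -2.56, 0.28], [-0.0, -0.0, -0.0]],
[[-1.09, -2.56, 0.28], [-0.0, -0.0, -0.0]],
[[-1.09, -2.56, 0.28], [-0.0, -0.0, -0.0]],
[[-1.09, -2.56, 0.28], [-0.0, -0.0, -0.0]],
[[-1.09, -2.56, 0.28], [-0.0, -0.0, -0.0]],
[[-1.09, -2.56, 0.28], [-0.0, -0.0, -0.0]],
[[-1.09, -2.56, 0.28], [-0.0, -0.0, -0.0]],
```

Emit:
servo_tool([
  [[-1.1,-2.6,0.3],[0,0,0]],
  [[-1.1,-2.6,0.3],[0,0,0]],
  [[-1.1,-2.6,0.3],[0,0,0]],
  [[-1.1,-2.6,0.3],[0,0,0]],
  [[-1.1,-2.6,0.3],[0,0,0]],
  [[-1.1,-2.6,0.3],[0,0,0]],
  [[-1.1,-2.6,0.3],[0,0,0]],
  [[-1.1,-2.6,0.3],[0,0,0]],
  [[-1.1,-2.6,0.3],[0,0,0]],
  [[-1.1,-2.5,0.3],[0,0,0]],
  [[-1.1,-2.5,0.3],[0,0,0]],
  [[-1.1,-2.3,0.3],[0,0,0]],
])

```text
time: 8.15
position: [0.5688, -0.2343, 0.1981]
eef_rot: [-0.395, -3.116, 0.001]
wrist_force: [0.5, 0.6, -1.8]
opening: 0.15
gripper_force: 58.8
```

```bash
python3 - <<'E'
from h import *
plan(np.array([.568,-.235,.18]),down(75.6),1)
p,d=grab('top','top4');p2,d2=grab('scene','scene4')
s=robot.get_state()
for n,dd in(('top',d),('scene',d2)):
    print(n,'proj tcp/mouth',proj(n,[s['position'],M_]).tolist())
    W=cloud(n,dd); m0=(np.hypot(W[...,0]-.568,W[...,1]+.235)<.06)
    for lo in np.arange(.10,.27,.01):
        k=m0&(W[...,2]>lo)&(W[...,2]<lo+.01)
        if k.sum()>10: print(round(lo,2),k.sum(),cv2.minEnclosingCircle((W[k][:,:2]*1000).astype(np.float32)))
cv2.imwrite('pics/v4.png',np.hstack([cv2.resize(p[140:270,350:480],(400,400)),cv2.resize(p2[130:250,110:230],(400,400))]))
E
```

```text
t 8.15 pos [ 0.5688 -0.2343  0.1981] F [ 0.5  0.6 -1.8] j [-0.53  0.37  0.19  1.39 -0.   -0.27]
dist mm 18.181446197031566 ang 0.06307707446181507
[[0.06, -0.09, 1.82], [-0.001, -0.0, -0.001]],
top proj tcp/mouth [[416.2, 200.6], [407.4, 208.2]]
0.1 193 ((561.5758056640625, -213.97006225585938), 35.48114013671875)
0.11 45 ((562.3363647460938, -213.12881469726562), 33.800594329833984)
0.12 107 ((566.7896728515625, -215.47845458984375), 37.19325637817383)
0.13 75 ((568.0673217773438, -217.44369506835938), 36.86160659790039)
0.22 23 ((562.3295288085938, -203.11968994140625), 25.854473114013672)
0.23 201 ((563.7642211914062, -201.25265502929688), 26.17481231689453)
0.24 13 ((566.3877563476562, -217.7431182861328), 6.981812477111816)
scene proj tcp/mouth [[162.0, 179.3], [168.0, 198.2]]
0.1 331 ((573.724609375, -234.92111206054688), 42.28425979614258)
0.11 186 ((573.484375, -234.2413787841797), 42.1209831237793)
0.12 309 ((569.6000366210938, -236.07261657714844), 44.09505081176758)
0.13 128 ((570.5282592773438, -235.86236572265625), 42.311676025390625)
0.2 44 ((580.8231201171875, -232.5430450439453), 24.540817260742188)
0.21 23 ((590.79443359375, -228.74679565429688), 19.945344924926758)
0.22 111 ((569.8004760742188, -236.07887268066406), 41.74136734008789)
0.23 392 ((570.0255737304688, -236.1490936279297), 42.20255661010742)
0.24 62 ((575.92724609375, -236.7675323486328), 21.708303451538086)
0.25 110 ((577.0575561523438, -236.79263305664062), 21.87809181213379)
0.26 65 ((574.6323852539062, -236.58041381835938), 20.529170989990234)
```

View pics/v4.png

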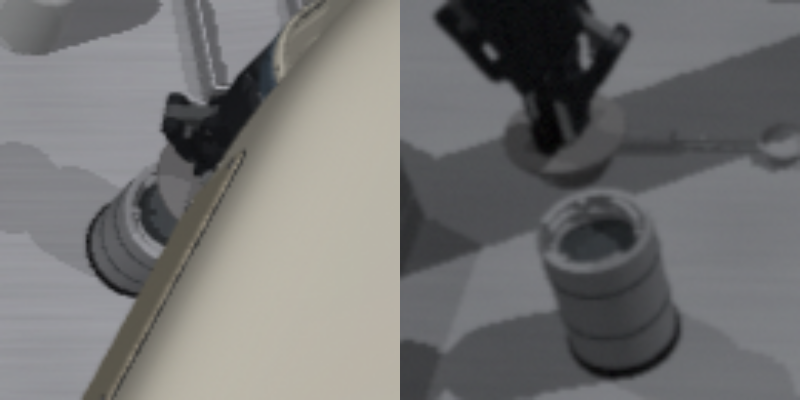

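Right picture: the stopper hangs upright, centred on the canister mouth (crop (600,235)), flange at (565,145). The arm hides the mouth in the top view. Lower and measure its tilt and centring in the scene view.

Emit:
servo_tool([
  [[0,0,1],[0,0,0]],
  [[0,0,1],[0,0,0]],
  [[0,0,1],[0,0,0]],
  [[0,0,1],[0,0,0]],
  [[0,0,0.9],[0,0,0]],
  [[0,0,0],[0,0,0]],
])

```text
time: 9.0
position: [0.568, -0.233, 0.1486]
eef_rot: [-0.395, -3.115, 0.0]
wrist_force: [0.2, 0.3, -1.4]
opening: 0.147
gripper_force: 58.9
```

```bash
cat >> h.py <<'E'
def flange(tag,zr):
    p,d=grab('scene',tag); W=cloud('scene',d); s=robot.get_state(); zt=s['position'][2]+.034
    g=p.max(2); k=(np.hypot(W[...,0]-.569,W[...,1]+.236)<.05)&(abs(W[...,2]-zt)<.007)
    q=W[k]; q=q[np.argsort(q[:,2])]
    for i in range(6):
        A=np.c_[q[:,:2],np.ones(len(q))]; c=np.linalg.lstsq(A,q[:,2],rcond=None)[0]; r=q[:,2]-A@c; q=q[abs(r)<max(.0008,2*r.std())]
    ctr,rad=cv2.minEnclosingCircle((q[:,:2]*1000).astype(np.float32))
    print('t',s['time'],'TCP',s['position'].round(4),'F',s['wrist_force'].round(1),'flange n',len(q),'tilt mrad',(c[:2]*1000).round(),'ctr',np.round(ctr,1),round(rad,1),'z at ctr',round(float(c@[ctr[0]/1e3,ctr[1]/1e3,1]),4),'res',r.std().round(4))
    if zr:
        k=(np.hypot(W[...,0]-.569,W[...,1]+.236)<.055)&(abs(W[...,2]-.129)<.004); print('rim',cv2.minEnclosingCircle((W[k][:,:2]*1000).astype(np.float32)),circ(W[k]*1000),np.median(W[k][:,2]))
    return p
E
python3 - <<'E'
from h import *
flange('s5',1)
W=cloud('scene',np.load('pics/scene0.npy'))
for h in(.002,.003,.004):
    k=(np.hypot(W[...,0]-.569,W[...,1]+.236)<.055)&(abs(W[...,2]-.1295)<h); print('rim0',cv2.minEnclosingCircle((W[k][:,:2]*1000).astype(np.float32)),circ(W[k]*1000))
E
```

```text
t 9.05 TCP [ 0.5682 -0.2332  0.1492] F [-0.1  0.6 -1.8] flange n 369 tilt mrad [-5.  1.] ctr [ 568.5 -231.6] 42.8 z at ctr 0.1825 res 0.001
rim ((571.6453857421875, -234.8622283935547), 43.16115188598633) (array([ 572.11639334, -235.06915605]), np.float64(37.43332049863275)) 0.1295960797341692
rim0 ((569.0291137695312, -234.54171752929688), 44.289100646972656) (array([ 570.26872183, -235.99862593]), np.float64(38.49626678275602))
rim0 ((569.5243530273438, -234.65899658203125), 44.71974563598633) (array([ 570.33377862, -235.81739798]), np.float64(38.28949400509196))
rim0 ((569.5243530273438, -234.65899658203125), 44.71974563598633) (array([ 570.60968899, -235.82016825]), np.float64(38.08662339126073))
```

Emit:
servo_tool([
  [[-0.1,-0.2,1],[0,0,0]],
  [[0,0,0.9],[0,0,0]],
  [[0,0,0.4],[0,0,0]],
  [[0,0,0.2],[0,0,0]],
  [[0,0,0.1],[0,0,0]],
  [[0,0,0],[0,0,0]],
])

```text
time: 9.8
position: [0.5688, -0.2355, 0.1235]
eef_rot: [-0.395, -3.116, 0.001]
wrist_force: [0.8, -1.0, -1.7]
opening: 0.154
gripper_force: 58.9
```

```bash
python3 - <<'E'
from h import *
p=flange('s6',0); s=robot.get_state(); print(s['wrist_torque'].round(2))
cv2.imwrite('pics/v6.png',cv2.resize(p[150:250,120:220],(600,600),interpolation=cv2.INTER_CUBIC))
E
```

```text
t 9.85 TCP [ 0.5688 -0.2355  0.1236] F [-0.3 -0.2 -1.8] flange n 353 tilt mrad [-1. -6.] ctr [ 570.4 -233.8] 41.9 z at ctr 0.1576 res 0.001
[0.03 0.05 0.  ]
```

View pics/v6.png

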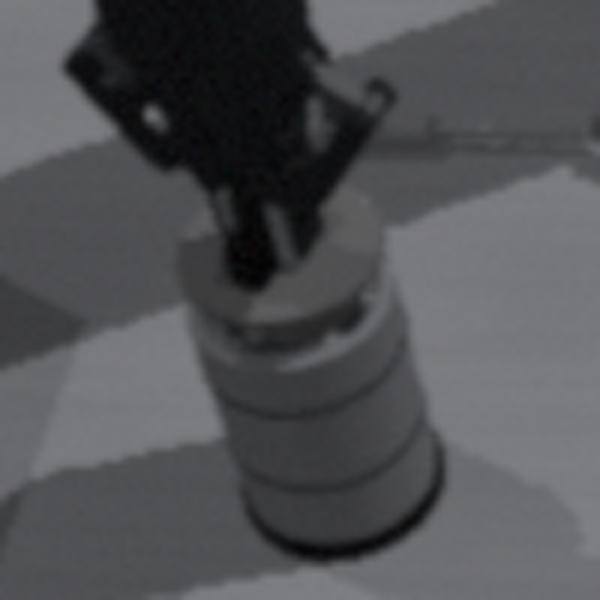

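The plug's foot is inside the mouth, well centred (flange at (280,265), rim around (305,335)), with no contact force. Feel down for the ridges.

Emit:
servo_tool([
  [[0,0,0.15],[0,0,0]],
  [[0,0,0.15],[0,0,0]],
  [[0,0,0.1],[0,0,0]],
  [[0,0,0],[0,0,0]],
])

```text
time: 10.35
position: [0.5688, -0.2356, 0.1193]
eef_rot: [-0.395, -3.116, 0.001]
wrist_force: [-0.1, -1.6, -2.3]
opening: 0.153
gripper_force: 58.9
```

Emit:
servo_tool([
  [[0,0,0.1],[0,0,0]],
  [[0,0,0.05],[0,0,0]],
  [[0,0,0],[0,0,0]],
])

```text
time: 10.72
position: [0.5688, -0.2356, 0.118]
eef_rot: [-0.395, -3.116, 0.001]
wrist_force: [0.2, -1.4, -1.0]
opening: 0.157
gripper_force: 58.9
```

Emit:
servo_tool([
  [[0,0,0.1],[0,0,0]],
  [[0,0,0.05],[0,0,0]],
  [[0,0,0],[0,0,0]],
])

```text
time: 11.1
position: [0.5688, -0.2357, 0.1164]
eef_rot: [-0.395, -3.116, 0.001]
wrist_force: [1.8, -2.5, -1.4]
opening: 0.151
gripper_force: 59.0
```

Emit:
servo_tool([
  [[-0.04,-0.04,0.1],[0,0,0]],
  [[0,0,0.05],[0,0,0]],
  [[0,0,0],[0,0,0]],
])

```text
time: 11.48
position: [0.5689, -0.2357, 0.1147]
eef_rot: [-0.395, -3.115, 0.0]
wrist_force: [0.5, -0.7, -1.0]
opening: 0.157
gripper_force: 58.9
```

Emit:
servo_tool([
  [[0,0,0.05],[0,0,0]],
  [[0,0,0.05],[0,0,0]],
  [[0,0,0],[0,0,0]],
])

```text
time: 11.85
position: [0.569, -0.2359, 0.1141]
eef_rot: [-0.395, -3.116, 0.001]
wrist_force: [-0.6, 0.9, 0.8]
opening: 0.147
gripper_force: 59.4
```

Contact at about 2.6 N, origin ≈ 12 mm above the rim: on the ridges. Turn anticlockwise, rising with the ridge.

Emit:
servo_tool([
  [[0,0,-0.03],[0,0,-0.09]],
  [[0,0,-0.04],[0,0,-0.09]],
  [[0,0,-0.04],[0,0,-0.09]],
  [[0,0,0],[0,0,0]],
])

```text
time: 12.35
position: [0.5692, -0.236, 0.1153]
eef_rot: [0.027, -3.141, 0.001]
wrist_force: [-0.4, -0.5, 2.4]
opening: 0.149
gripper_force: 59.4
```

```bash
python3 - <<'E'
from h import *
s=robot.get_state(); print(s['joints'].round(3),s['wrist_torque'].round(2),s['wrist_force'].round(1),s['position'].round(4))
E
```

```text
[-5.290e-01  4.030e-01  2.600e-02  1.194e+00 -1.000e-03 -5.460e-01] [0.02 0.04 0.05] [-0.4 -0.5  2.4] [ 0.5692 -0.236   0.1153]
```

Emit:
servo_tool([
  [[0,0,-0.05],[0,0,-0.09]],
  [[0,0,-0.04],[0,0,-0.09]],
  [[0,0,-0.04],[0,0,-0.09]],
  [[0,0,-0.04],[0,0,-0.09]],
  [[0,0,0],[0,0,0]],
])

```text
time: 12.98
position: [0.569, -0.2361, 0.1169]
eef_rot: [0.586, -3.086, 0.001]
wrist_force: [-1.4, -0.1, 2.9]
opening: 0.151
gripper_force: 59.4
```

Emit:
servo_tool([
  [[0,0,-0.04],[0,0,-0.09]],
  [[0,0,-0.04],[0,0,-0.09]],
  [[0,0,-0.04],[0,0,-0.09]],
  [[0,0,0],[0,0,0]],
])

```text
time: 13.48
position: [0.569, -0.2361, 0.1181]
eef_rot: [0.994, -2.979, 0.001]
wrist_force: [-1.5, 0.7, 3.4]
opening: 0.153
gripper_force: 59.5
```

Emit:
servo_tool([
  [[0,0,-0.05],[0,0,-0.09]],
  [[0,0,-0.04],[0,0,-0.09]],
  [[0,0,0],[0,0,0]],
])

```text
time: 13.85
position: [0.5692, -0.2361, 0.1188]
eef_rot: [1.257, -2.878, 0.001]
wrist_force: [0.6, -0.3, 1.8]
opening: 0.155
gripper_force: 59.3
```

Emit:
servo_tool([
  [[0,0,-0.04],[0,0,-0.09]],
  [[0,0,0],[0,0,0]],
])

```text
time: 14.1
position: [0.5689, -0.2359, 0.1188]
eef_rot: [1.385, -2.818, -0.001]
wrist_force: [-0.4, -0.1, -1.5]
opening: 0.152
gripper_force: 58.9
```

Emit:
servo_tool([
  [[0,0,-0.03],[0,0,-0.09]],
  [[0,0,0],[0,0,0]],
])

```text
time: 14.35
position: [0.5689, -0.2359, 0.1192]
eef_rot: [1.51, -2.753, -0.0]
wrist_force: [-0.1, 0.4, -1.1]
opening: 0.157
gripper_force: 58.9
```

Force fell back to the free value: the pins are past the ridge ends. Lower into the gap.

Emit:
servo_tool([
  [[0,0,0.1],[0,0,-0.03]],
  [[0,0,0.15],[0,0,0]],
  [[0,0,0.15],[0,0,0]],
  [[0,0,0],[0,0,0]],
])

```text
time: 14.85
position: [0.5689, -0.2359, 0.1153]
eef_rot: [1.556, -2.728, -0.0]
wrist_force: [-0.0, 0.3, -1.7]
opening: 0.15
gripper_force: 58.9
```

Emit:
servo_tool([
  [[0,0,0.15],[0,0,0]],
  [[0,0,0.15],[0,0,0]],
  [[0,0,0],[0,0,0]],
])

```text
time: 15.22
position: [0.5689, -0.2359, 0.1124]
eef_rot: [1.557, -2.727, -0.0]
wrist_force: [0.2, -0.3, -1.7]
opening: 0.148
gripper_force: 58.9
```

Emit:
servo_tool([
  [[0,0,0.1],[0,0,0]],
  [[0,0,0.1],[0,0,0]],
  [[0,0,0],[0,0,0]],
])

```text
time: 15.6
position: [0.569, -0.236, 0.1104]
eef_rot: [1.557, -2.727, 0.0]
wrist_force: [0.6, 0.9, -1.9]
opening: 0.151
gripper_force: 58.9
```

Emit:
servo_tool([
  [[0,0,0.1],[0,0,0]],
  [[0,0,0.1],[0,0,0]],
  [[0,0,0],[0,0,0]],
])

```text
time: 15.98
position: [0.569, -0.2359, 0.1084]
eef_rot: [1.557, -2.727, -0.0]
wrist_force: [-0.1, 0.0, -2.1]
opening: 0.152
gripper_force: 58.9
```

Emit:
servo_tool([
  [[0,0,0.05],[0,0,0]],
  [[0,0,0.05],[0,0,0]],
  [[0,0,0],[0,0,0]],
])

```text
time: 16.35
position: [0.569, -0.236, 0.1075]
eef_rot: [1.557, -2.727, 0.0]
wrist_force: [-0.4, 0.3, -1.1]
opening: 0.153
gripper_force: 59.0
```

Emit:
servo_tool([
  [[0,0,0.05],[0,0,0]],
  [[0,0,0.03],[0,0,0]],
  [[0,0,0],[0,0,0]],
])

```text
time: 16.73
position: [0.5692, -0.236, 0.1073]
eef_rot: [1.558, -2.728, 0.001]
wrist_force: [-0.8, 1.2, 4.9]
opening: 0.152
gripper_force: 59.8
```

Emit:
servo_tool([
  [[0,0,0],[0,0,0.09]],
  [[0,0,0],[0,0,0.09]],
  [[0,0,0],[0,0,0]],
])

```text
time: 17.1
position: [0.5696, -0.2359, 0.1073]
eef_rot: [-1.307, 2.856, -0.002]
wrist_force: [1.6, 1.8, 5.1]
opening: 0.149
gripper_force: 59.9
```

```bash
python3 - <<'E'
from h import *
flange('s7',0); s=robot.get_state(); print(s['joints'].round(3),s['wrist_torque'].round(2),s['wrist_force'].round(1),s['position'].round(4))
E
```

```text
t 17.15 TCP [ 0.5696 -0.2359  0.1073] F [0.9 1.8 4.5] flange n 357 tilt mrad [-5.  2.] ctr [ 571.2 -236.3] 42.3 z at ctr 0.1412 res 0.001
[-0.528  0.407  0.012  1.174 -0.    -1.388] [ 0.37 -0.29 -0.05] [0.9 1.8 4.5] [ 0.5696 -0.2359  0.1073]
```

Dropped to 5 mm above the rim, as expected. Ease the press and screw clockwise.

Emit:
servo_tool([
  [[0,0,-0.03],[0,0,0.09]],
  [[0,0,0],[0,0,0.09]],
  [[0,0,0],[0,0,0]],
])

```text
time: 17.52
position: [0.5689, -0.2359, 0.1068]
eef_rot: [1.047, -2.961, 0.0]
wrist_force: [0.5, 1.1, 1.4]
opening: 0.147
gripper_force: 59.3
```

Emit:
servo_tool([
  [[0,0,0],[0,0,0.09]],
  [[0,0,0],[0,0,0.09]],
  [[0,0,0],[0,0,0]],
])

```text
time: 17.9
position: [0.5687, -0.2359, 0.1066]
eef_rot: [0.778, -3.042, -0.0]
wrist_force: [-0.7, -0.3, -1.8]
opening: 0.151
gripper_force: 58.9
```

Emit:
servo_tool([
  [[0,0,0.06],[0,0,0.09]],
  [[0,0,0.06],[0,0,0.09]],
  [[0,0,0.04],[0,0,0.09]],
  [[0,0,0],[0,0,0]],
])

```text
time: 18.4
position: [0.5688, -0.2359, 0.1051]
eef_rot: [0.363, -3.119, 0.0]
wrist_force: [0.3, -0.0, -1.7]
opening: 0.152
gripper_force: 58.9
```

Emit:
servo_tool([
  [[0,0,0.04],[0,0,0.09]],
  [[0,0,0.04],[0,0,0.09]],
  [[0,0,0.04],[0,0,0.09]],
  [[0,0,0],[0,0,0]],
])

```text
time: 18.9
position: [0.569, -0.2359, 0.1041]
eef_rot: [-0.06, -3.14, 0.001]
wrist_force: [-0.7, -0.4, -1.7]
opening: 0.151
gripper_force: 58.9
```

Emit:
servo_tool([
  [[0,0,0.07],[0,0,0.09]],
  [[0,0,0.04],[0,0,0.09]],
  [[0,0,0],[0,0,0]],
])

```text
time: 19.27
position: [0.569, -0.236, 0.103]
eef_rot: [-0.342, -3.122, 0.001]
wrist_force: [-0.4, 0.2, -1.2]
opening: 0.152
gripper_force: 58.9
```

Emit:
servo_tool([
  [[0,0,0.05],[0,0,0.06]],
  [[0,0,0.02],[0,0,0.06]],
  [[0,0,0],[0,0,0]],
])

```text
time: 19.65
position: [0.5691, -0.236, 0.1025]
eef_rot: [-0.529, -3.096, 0.001]
wrist_force: [0.1, 0.5, -0.8]
opening: 0.152
gripper_force: 59.1
```

```bash
python3 - <<'E'
from h import *
flange('s8',0); s=robot.get_state(); print(s['joints'].round(3),s['wrist_torque'].round(2),s['wrist_force'].round(1),s['position'].round(4))
E
```

```text
t 19.7 TCP [ 0.5691 -0.236   0.1025] F [ 1.3 -0.5 -1. ] flange n 352 tilt mrad [ 7. -0.] ctr [ 570.  -234.9] 41.9 z at ctr 0.1365 res 0.0011
[-5.290e-01  4.100e-01  3.000e-03  1.164e+00 -1.000e-03 -1.910e-01] [-0.04 -0.01 -0.02] [ 1.3 -0.5 -1. ] [ 0.5691 -0.236   0.1025]
```

Emit:
servo_tool([
  [[0,0,0.03],[0,0,0.07]],
  [[0,0,0.02],[0,0,0.07]],
  [[0,0,0],[0,0,0]],
])

```text
time: 20.08
position: [0.5695, -0.2369, 0.1026]
eef_rot: [0.742, 3.052, -0.004]
wrist_force: [0.8, -5.7, 2.9]
opening: 0.154
gripper_force: 81.8
```

```bash
cat > st.py <<'E'
from h import *
s=robot.get_state(); r=R.from_rotvec(s['eef_rot']).as_matrix()
print('yaw',np.degrees(np.arctan2(r[1,1],r[0,1])).round(1),'T',s['wrist_torque'].round(2),'F',s['wrist_force'].round(1),s['position'].round(4))
E
python3 st.py
```

```text
yaw 62.7 T [-1.06  0.13  2.07] F [ 0.8 -5.7  2.9] [ 0.5695 -0.2369  0.1026]
```

Torque rose sharply (2 N·m) with z at about the home height and 87° turned: it is against the stops. Relax the wind-up slightly and check the height before releasing.

Emit:
servo_tool([
  [[0,0.05,-0.02],[0,0,-0.03]],
  [[0,0,0],[0,0,0]],
])

```text
time: 20.32
position: [0.5696, -0.2369, 0.1027]
eef_rot: [0.696, 3.063, -0.005]
wrist_force: [-0.4, -7.1, 1.2]
opening: 0.155
gripper_force: 68.2
```

```bash
python3 st.py; python3 - <<'E'
from h import *
p=flange('s9',0); flange('s10',0)
cv2.imwrite('pics/v9.png',cv2.resize(p[150:250,120:220],(600,600),interpolation=cv2.INTER_CUBIC))
E
```

```text
yaw 64.4 T [-1.41  0.23  1.46] F [-0.4 -7.1  1.2] [ 0.5696 -0.2369  0.1027]
t 20.375 TCP [ 0.5696 -0.2369  0.1027] F [-1.2 -6.4  1.8] flange n 338 tilt mrad [11. -6.] ctr [ 570.  -236.3] 42.3 z at ctr 0.1364 res 0.0009
t 20.425 TCP [ 0.5696 -0.2369  0.1026] F [-0.  -6.2  1.3] flange n 376 tilt mrad [ 4. -0.] ctr [ 571.  -236.8] 43.2 z at ctr 0.1366 res 0.0011
```

View pics/v9.png

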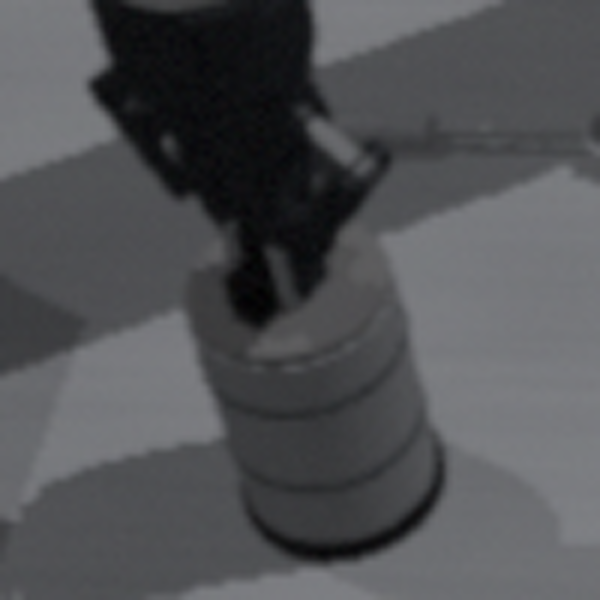

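Flange appears flush on the rim (crop (295,360)). Release the grip, then measure again.

Emit:
servo_tool([
  [[0,0,0],[0,0,0]],
  [[0,0,0],[0,0,0]],
  [[0,0,0],[0,0,0]],
  [[0,0,0],[0,0,0]],
], grip=4)

```text
time: 20.92
position: [0.5692, -0.2353, 0.102]
eef_rot: [-0.704, -3.061, 0.001]
wrist_force: [0.9, -0.1, 0.7]
opening: 0.466
gripper_force: 0.0
```

```bash
python3 st.py; python3 - <<'E'
from h import *
for i in range(3): flange(f's11{i}',0)
E
```

```text
yaw 64.1 T [ 0.05 -0.07  0.04] F [ 0.9 -0.1  0.7] [ 0.5692 -0.2353  0.102 ]
t 20.975 TCP [ 0.5692 -0.2354  0.1021] F [-0.6 -0.8  0.6] flange n 296 tilt mrad [-0.  2.] ctr [ 570.6 -235.6] 42.2 z at ctr 0.1364 res 0.0012
t 21.025 TCP [ 0.5693 -0.2354  0.1021] F [ 0.2 -0.   0.4] flange n 294 tilt mrad [-1. -6.] ctr [ 571.2 -236. ] 42.6 z at ctr 0.1363 res 0.0011
t 21.075 TCP [ 0.5692 -0.2355  0.1021] F [-0.2  0.8 -0.4] flange n 294 tilt mrad [2. 1.] ctr [ 570.4 -236.2] 43.0 z at ctr 0.1363 res 0.0011
```

Height is consistent with home (4.8–5 mm below the drop-in position, level). Withdraw straight up.

Emit:
servo_tool([
  [[0,0,-0.5],[0,0,0]],
  [[0,0,-1],[0,0,0]],
  [[0,0,-1.5],[0,0,0]],
  [[0,0,-2],[0,0,0]],
  [[0,0,-2],[0,0,0]],
  [[0,0,-2],[0,0,0]],
  [[2,0,-2],[0,0,0]],
  [[3,0,-1],[0,0,0]],
  [[3,0,0],[0,0,0]],
  [[3,0,0],[0,0,0]],
  [[0,0,0],[0,0,0]],
])

```text
time: 22.45
position: [0.4694, -0.1867, 0.2241]
eef_rot: [0.704, 3.06, -0.002]
wrist_force: [0.1, -0.0, 0.5]
opening: 0.47
gripper_force: 0.0
```

```bash
python3 st.py; python3 - <<'E'
from h import *
p,d=grab('scene','s12'); W=cloud('scene',d); W0=cloud('scene',np.load('pics/scene0.npy'))
k=(np.hypot(W[...,0]-.570,W[...,1]+.236)<.05)&(abs(W[...,2]-.136)<.006); q=W[k]
for i in range(6):
    A=np.c_[q[:,:2],np.ones(len(q))]; c=np.linalg.lstsq(A,q[:,2],rcond=None)[0]; r=q[:,2]-A@c; q=q[abs(r)<max(.0008,2*r.std())]
print(len(q),'tilt',c[:2],'z',q[:,2].mean(),cv2.minEnclosingCircle((q[:,:2]*1000).astype(np.float32)))
k0=(np.hypot(W0[...,0]-.570,W0[...,1]+.236)<.05)&(abs(W0[...,2]-.1295)<.003); print('rim z before',W0[k0][:,2].mean(),np.median(W0[k0][:,2]))
cv2.imwrite('pics/v12.png',cv2.resize(p[140:290,100:310],(800,571),interpolation=cv2.INTER_CUBIC))
E
```

```text
yaw 64.1 T [-0.03 -0.01  0.03] F [ 0.1 -0.   0.5] [ 0.4694 -0.1867  0.2241]
428 tilt [-0.00531649  0.00306207] z 0.13637199164219266 ((570.6393432617188, -236.23794555664062), 42.47999954223633)
rim z before 0.12937369142340124 0.12953210935898496
```

View pics/v12.png

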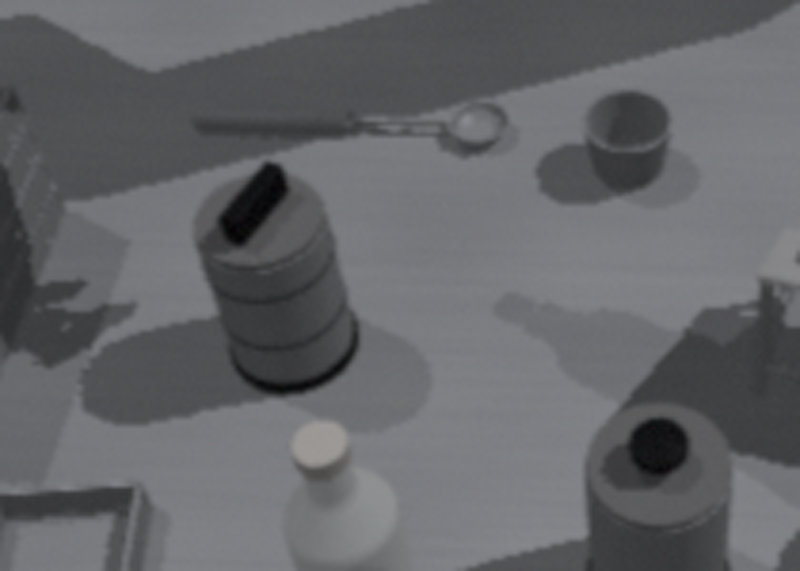

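The stopper sits level and flush (crop (262,215)); bystanders look undisturbed. One check on height bias, using the closed canister's flange as reference.

```bash
python3 - <<'E'
from h import *
W=cloud('scene',np.load('pics/s12.npy'))
g=cv2.imread('pics/s12.png').max(2)
x,y=W[262,273-0][:2]; print(W[262,280],W[270,272])
k=np.zeros(g.shape,bool); k[240:275,255:292]=1; k&=g>60
z=W[...,2][k&(W[...,2]>.15)]; h,b=np.histogram(z,bins=np.arange(.150,.180,.001)); print(dict(zip(b.round(3).tolist(),h.tolist())))
print('median near peak',np.median(z[abs(z-.166)<.004]))
m=(np.hypot(W[...,0]-.570,W[...,1]+.236)<.05)&(abs(W[...,2]-.136)<.004); print('ours',np.median(W[m][:,2]))
m=(abs(W[...,0]-.56)<.05)&(abs(W[...,1]+.10)<.04)&(W[...,2]<.01); print('table near',np.median(W[m][:,2]))
E
```

```text
[0.75096221 0.04869711 0.13528051] [0.77359901 0.03203407 0.13820572]
{0.15: 0, 0.151: 0, 0.152: 0, 0.153: 0, 0.154: 0, 0.155: 1, 0.156: 2, 0.157: 0, 0.158: 1, 0.159: 0, 0.16: 0, 0.161: 0, 0.162: 0, 0.163: 0, 0.164: 0, 0.165: 0, 0.166: 0, 0.167: 0, 0.168: 0, 0.169: 0, 0.17: 0, 0.171: 0, 0.172: 0, 0.173: 0, 0.174: 0, 0.175: 0, 0.176: 0, 0.177: 0, 0.178: 0}
median near peak nan
ours 0.1363775315919129
table near 0.00043768002028349295
  return _methods._mean(a, axis=axis, dtype=dtype,
  ret = ret.dtype.type(ret / rcount)
```

With the local table bias (0.4 mm) removed, the flange top is at 0.136 m, exactly home.

```bash
python3 -c "
from h import *
print(robot.close_job())"
```

```text
the job is handed in; nothing more can be done
None
```

The bar stopper is screwed home in the open canister, its flange within about 0.5 mm of the rim by camera, level and released; the job was handed in after about 22 s of robot time, and no verdict came back.

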